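# Pack the lunch crate and hold the roll over it with tongs

## Robot

A 6-joint arm with a two-finger parallel gripper is mounted at the origin on the work surface. World frame = base frame: x ahead of the robot, y to its left, z up, the work surface at z = 0. Lengths are in m, angles in rad, forces in N, time in s.
With the tool pointing down it reaches from about 0.35 to 0.875 m from the base axis. Payload 4.2 kg.
Tool frame: the origin (TCP) lies between the finger pads; the fingertips stand 8 mm ahead of it and the grasp point (between the pads) lies 11 mm behind it; z points along the fingers, y is the line along which they close (so a half turn about z gives the same grasp; the last joint's range is limited). The gripper opens to 85 mm and grips with 20 to 120 N. Pads are 22 mm wide; open, the fingers measure 114 mm over their backs; the gripper's body (76 mm by 85 mm) begins 54 mm behind the grasp point. The pads swing forward as they close: fully open they stand 13 mm farther back than shut.
Start: joints at [1.458, 0.385, 0.008, 0, -1.194, -0.259], TCP at [0.227, 0.582, 0.239] pointing down, gripper open.
Joint ranges: [-3.14, 3.14], [-1.21, 2.06], [-1.07, 1.41], [-3.16, 2.05], [-2.99, -0.16], [-3.1, 3.1]. Speed limits (rad/s): [2.79, 2.79, 3.14, 3.14, 3.14, 3.14].

## Interface

Orientations are given as a unit quaternion [x, y, z, w].
In Python, from station import manip gives the robot as it stands.
- The arm moves only by the shell command python3 drive.py, which reads ROWS from standard input. ROWS is a JSON list that holds a single list of rows (three levels of brackets), with 1 to 8 rows, each of 7 numbers: a rotation vector rx, ry, rz in units of 0.05 rad, then dx, dy, dz in shares of the most that a row can go, 1 being 62.5 mm, then the finger opening in m; each row shifts and turns the commanded pose from where the row before left it, along the tool's axes as they then stand; what a row does not reach is not made up. A row lasts 1/8 s, in which the tool goes at most 0.0625 m and 0.188 rad, less where a joint would pass 70% of its speed; a pose out of reach is approached as far as the arm can. The fingers move at their own pace and stop on an object; the grip force is fixed at half the most. Time passes only in rows, so rows that do not move let the fingers close. It prints the time, the measured TCP pose, the force, the opening and the grip force at its end. Input that does not fit is refused with a message, and nothing moves.
- manip.observe(): the state, without advancing time (a new reading comes with each control period).
- manip.camera(name): name is "scene" or "top" or "wrist"; returns the picture (384x512x3 uint8, blue, green, red); there is no depth.
- manip.camera_model(name): a dict with "fx", "fy", "cx", "cy" (pixels), "origin" and "orientation" of the camera in the world. Camera axes: x right, y down, z forward; pixel columns grow to the right and rows downward; lengths in m; the calibration is good to about 2 mm. A picture is of the moment at which its call begins: read the wrist's pose just before it. camera_model takes no time and is no camera call; for the wrist camera it gives the pose at the moment of the call.
- manip.close_job(): hands the job in; it is judged then, once.
The state is a dict: "time_s": time; "joint_positions": joint angles; "qd": joint speeds; "effort": joint torques, N m; "position": TCP position; "tool_rot": TCP orientation; "wrist_force": force on the tool from outside, world axes, zero at the start; "ft_torque": the same for the moment, N m; "opening": finger opening in m; "gripper_force": force on a finger pad.
Only numpy, scipy, OpenCV 4.12 (cv2) and the standard library are available. Lean on these libraries where they do the work, as an engineer would, in place of code of your own. Each camera call takes 0.05 s, during which the arm holds its last target. There are 200 camera calls.

## Task

Pack the lunch crate: first stand the tall glass jar and the square metal caddy upright, side by side, on the floor of the crate's empty half nearer the robot, and let go of them. Then take the tongs, close them on the round bread roll (never touch the roll with the fingers), lift it and finish while still holding it in the tongs, centred over the paper-lined half of the crate and well above the jar tops, so that I can tuck the paper round it. Leave everything else where it stands.

Things in the scene. Friction and masses are not known exactly. Their poses are not given: they have to be found in the camera images.
- crate: open light-wood crate, fixed to the counter, outside 162 (its x) x 138 (its y) x 45 mm high; origin under its centre. Walls 6 mm, floor 6 mm. A divider 6 mm thick and as high as the walls, running along its y, splits it into a near half (toward its -x, towards the robot) and a far half lined with white paper
- jar_space (a point): centre of the floor of the crate's near half; this space is 64 mm (crate x) x 126 mm (crate y) inside, 39 mm deep, axes as the crate's. Jar and caddy fit side by side along y, e.g. 31 mm either side of this point
- roll_space (a point): centre of the paper-lined floor of the crate's far half, 80 mm (crate x) x 126 mm (crate y), axes as the crate's
- jar: tall glass jar with steel lid and paper label, 56 mm in diameter, 92 mm tall, standing; origin at the centre of its underside; about 0.25 kg
- caddy: plain metal tea caddy, square, 54 x 54 mm, 88 mm tall (the top 10 mm is a lid 48 mm square), standing; origin at the centre of its underside, x and y along its sides; about 0.2 kg
- board: brown wooden bread board, fixed, 150 (x) x 140 (y) x 12 mm thick; origin at the centre of its underside; it carries the round roll near its -x side and the long roll near its +x side
- roll: round bread roll, 51 mm in diameter with upright sides between 8 and 22 mm from its bottom, 37 mm tall, stands on the board; origin at the centre of its underside; about 0.05 kg, rigid
- roll_center (a point): point on the round roll's axis 17.5 mm above its underside
- tongs: steel kitchen tongs lying flat on the counter, arms spread sideways; 30 mm high, 233 mm long, 0.11 kg. The body is the left arm with the pivot; origin on the centre line of the open tongs at counter level, midway between the two black rubber grips; x points from pivot to tips, y from the right arm to the left arm, z up. Pivot at x = -110 mm; tip paddles centred at x = +92 mm
- tongs_grip (a point): 15 mm above the tongs' origin, midway between the grips, which are 50 mm long (25 mm either way along x) and 30 mm high. Over their outer faces they are 62 mm wide at this point when open (each flares 4 degrees towards the tips), parallel at 48 mm, and 34 mm when closed on the round roll (each then tapers 4 degrees)
- tongs_arm (a joint): closing angle of the tongs (rad): 0 fully open (rest), 0.255 when closed on the round roll, 0.40 stop. A spring pushes the arms apart: about 8 N at each grip when open, 10 N with the grips squeezed to 53 mm, 15 N when closed on the roll; a grip of 25 to 35 N then holds the roll firmly
- tongs_tip_left (a point): middle of the inner face of the left arm's tip paddle, 15 mm above the tongs' underside. The paddles are flat, 35 mm long, 30 mm high, 4 mm thick; 103 mm apart inside when open, about 85 mm with the grips squeezed to 53 mm
- tongs_tip_right (a point): middle of the inner face of the right arm's tip paddle, 15 mm above the tongs' underside
- long_roll: bystander: long bread roll, 105 mm (its y) x 34 mm x 32 mm, on the far side of the board; origin under its centre
- mill: bystander: dark wooden pepper mill, 48 mm in diameter, 120 mm tall; origin under its centre
- spatula: bystander: spatula with black handle lying on the counter
- mug: bystander: white mug, 80 mm in diameter, 90 mm tall; origin under its centre
- jam: bystander: squat jam jar, 72 mm in diameter, 60 mm tall; origin under its centre
- bottle: bystander: pale plastic water bottle, 64 mm in diameter, 200 mm tall; origin under its centre

How it is judged:
On the way, in this order (a step that is already met when the one before it is completed fails the run):
1. jar and caddy both stand upright on the floor of the crate's near half, let go (x of jar in the frame of jar_space between -0.01 and 0.01 m and y of jar in the frame of jar_space between -0.045 and 0.045 m and z of jar in the frame of jar_space between -0.004 and 0.005 m and angle between each of jar, caddy's own z axis and vertical below 0.08 rad and contact force between each of jar, caddy and the fingers below 0.2 N and x of caddy in the frame of jar_space between -0.01 and 0.01 m and y of caddy in the frame of jar_space between -0.045 and 0.045 m and z of caddy in the frame of jar_space between -0.004 and 0.005 m), for 0.2 s.
2. the round roll is lifted in the closed tongs (height (world z) of roll_center above 0.07 m and contact force between tongs and roll above 0.5 N and value of joint tongs_arm above 0.2 rad and contact force between tongs and the fingers above 1 N), for 0.2 s.
At the end, for the whole second after the job is handed in: Jar and caddy upright (0.08 rad) and released on the floor of the near half; fingers hold the tongs, closed (0.2 to 0.31 rad) on the round roll between their tips; roll still, its centre 0.12 to 0.32 m above the counter, within 30 mm horizontally of the paper-lined half's centre (all of step 1 and height (world z) of roll_center between 0.12 and 0.32 m and horizontal distance between roll_center and roll_space below 0.03 m and contact force between tongs and roll above 0.5 N and contact force between tongs and the fingers above 1 N and distance between roll_center and tongs_tip_left below 0.042 m and distance between roll_center and tongs_tip_right below 0.042 m and value of joint tongs_arm between 0.2 and 0.31 rad and height (world z) of tongs_tip_left above 0.1 m and contact force between roll and the fingers below 0.2 N and linear speed of roll below 0.03 m/s); the arm keeps its last pose, push and grip.
It fails at once if the robot touches the round roll itself (contact force between roll and the fingers above 0.5 N or contact force between roll and the arm above 0.5 N).
It fails at once if another thing is knocked from its place (more than 30 mm) (distance of any of long_roll, mill, spatula, mug, jam, bottle from where it was at the start of the episode above 0.03 m).
It also fails if it takes over 72 s, if anything falls off the work surface, if the arm or the gripper's body presses on something with over 40 N, if the wrist force passes 120 N, or if a joint passes its speed limit or range.

## Working session

There is one attempt and no reset: what is moved stays moved. The work goes in short steps, Python scripts to look and compute and a shell command to move; the robot and the scene stay as the last step left them, time stands still between calls to the robot, and variables do not carry over. Pictures are saved under pics/ and viewed, at most 10 in all, crops included, and the job is handed in when it is done.

```bash
ls; mkdir -p pics; python3 - <<'E'
from station import manip
import cv2
for n in ("top","scene"):
    cv2.imwrite(f"pics/{n}0.png",cv2.resize(manip.camera(n),(800,600),interpolation=cv2.INTER_CUBIC))
    print(n,manip.camera_model(n))
o=manip.observe();print(o)
E
```

```text
drive.py
pics
station.py
top {'fx': 475.417326446791, 'fy': 475.417326446791, 'cx': 254.42267803288243, 'cy': 199.94329379661283, 'origin': array([0.29548802, 0.01748852, 1.7000034 ]), 'orientation': array([ 0.70863435, -0.7009813 ,  0.05264426, -0.06075485])}
scene {'fx': 469.6296458435226, 'fy': 469.6296458435226, 'cx': 250.28672733550368, 'cy': 192.72277071959584, 'origin': array([1.28401529, 0.37201448, 1.12292879]), 'orientation': array([ 0.50139791,  0.80341072, -0.27027954, -0.17343677])}
{'time_s': 0.1, 'joint_positions': array([ 1.45762320e+00,  3.85512746e-01,  6.75831579e-03, -4.22015068e-04,
       -1.19403669e+00, -2.58619306e-01]), 'qd': array([ 0.00087333, -0.00317086,  0.0041302 ,  0.00195664, -0.0003859 ,
        0.00103805]), 'effort': array([-6.20391311e-04, -3.93320632e+01,  1.88927865e+01,  4.19791862e+00,
       -2.60829089e-03,  3.77656477e-06]), 'position': array([0.22684435, 0.58182845, 0.2383113 ]), 'tool_rot': array([ 9.82756105e-01, -1.84903774e-01, -1.23142121e-04,  1.00900988e-03]), 'wrist_force': array([-0.8078022 , -0.40762817, -0.15064661]), 'ft_torque': array([-0.02588228, -0.01111613,  0.02270668]), 'gripper_force': 0.0, 'opening': 0.08544762903407938}
```

View pics/top0.png

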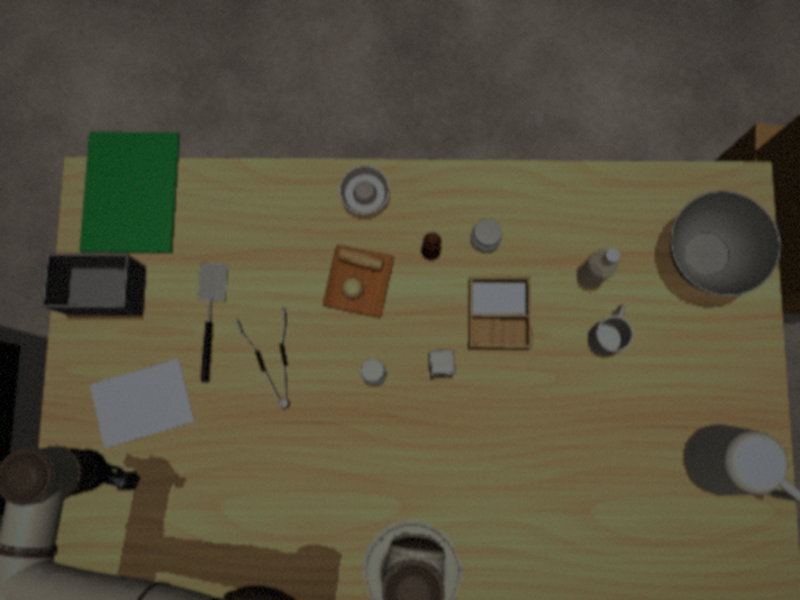

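View pics/scene0.png

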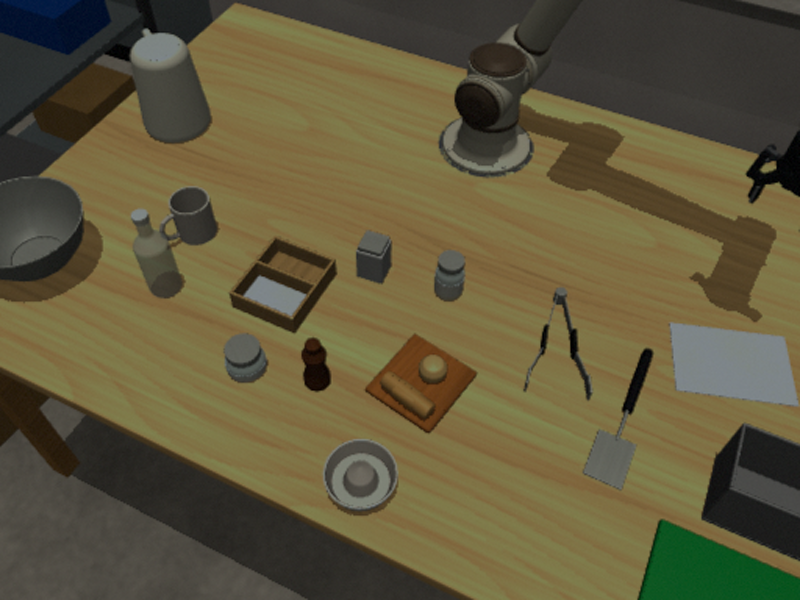

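The top view shows the robot base at the bottom, with tongs at about (270,360), jar (373,372), caddy (441,363), crate (499,313) and roll (352,288). The scene view agrees with this. Next I'll enlarge the working area.

```bash
cat > h.py <<'E'
from station import manip
import cv2, numpy as np
from scipy.spatial.transform import Rotation as R
def ray(m,u,v,z):
    "pixel (original image) -> world point on plane z"
    d=R.from_quat(m["orientation"]).apply([(u-m["cx"])/m["fx"],(v-m["cy"])/m["fy"],1])
    o=np.array(m["origin"]); return o+d*(z-o[2])/d[2]
def proj(m,p):
    c=R.from_quat(m["orientation"]).inv().apply(np.array(p)-m["origin"])
    return m["fx"]*c[...,0]/c[...,2]+m["cx"], m["fy"]*c[...,1]/c[...,2]+m["cy"]
def togo(p,yaw):
    "step in tool axes to TCP p, tool down with tool-y at world angle yaw; returns rotvec, d"
    o=manip.observe(); Rn=R.from_quat(o["tool_rot"])
    y=np.array([np.cos(yaw),np.sin(yaw),0]); z=np.array([0,0,-1.]); x=np.cross(y,z)
    best=None
    for s in (1,-1):
        Rt=R.from_matrix(np.stack([s*x,s*y,z],1)); rv=(Rn.inv()*Rt).as_rotvec()
        if best is None or np.linalg.norm(rv)<np.linalg.norm(best): best=rv
    print("t",round(o["time_s"],2),"pos",o["position"].round(4),"rot",best.round(4),"d",Rn.inv().apply(np.array(p)-o["position"]).round(4),"q6",o["joint_positions"].round(2))
E
python3 - <<'E'
from h import *
im=manip.camera("top"); im=cv2.convertScaleAbs(im,alpha=1.8)
c=im[145:275,135:350]; cv2.imwrite("pics/t1.png",cv2.resize(c,None,fx=3.7,fy=3.7,interpolation=cv2.INTER_CUBIC))
E
```

```text
(no output)
```

View pics/t1.png

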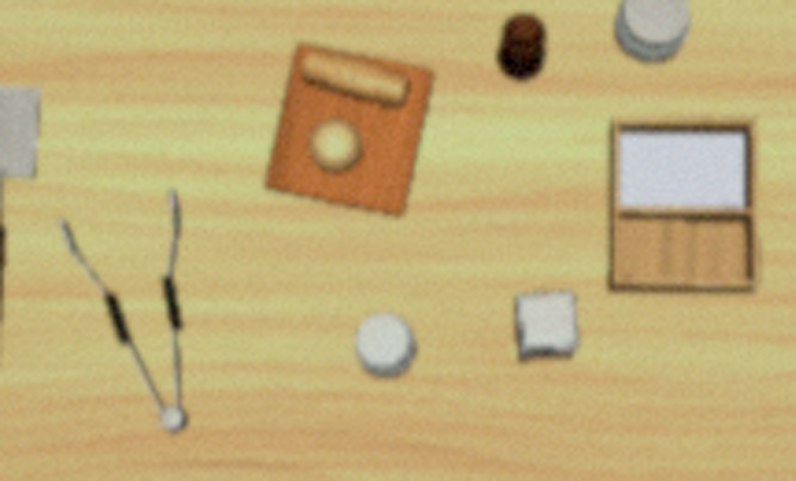

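```bash
python3 - <<'E'
from h import *
m=manip.camera_model("top")
f=lambda u,v,z:ray(m,(u+.5)/3.7-.5+135,(v+.5)/3.7-.5+145,z)[:3].round(4)
C=[f(*c,.045) for c in((611,118),(755,118),(757,291),(611,290))]
print("crate",C,np.mean(C,0),[np.linalg.norm(C[i]-C[i-1]).round(3) for i in range(4)])
print("divider",f(617,211,.045),f(750,211,.045))
print("jar",f(386,341,.092),"caddy",[f(*c,.085) for c in((516,295),(574,291),(577,351),(521,353))])
print("roll",f(336,146,.03))
B=[f(*c,.012) for c in((301,44),(434,70),(403,215),(266,186))];print("board",B,np.mean(B,0))
for n,p in dict(pivot=(173,418),gl=(118,318),gr=(173,302),tl=(68,235),tr=(174,205),tle=(62,222),tre=(173,191)).items():print(n,f(*p,.03))
E
```

```text
crate [array([ 0.6492, -0.122 ,  0.045 ]), array([ 0.6506, -0.2599,  0.045 ]), array([ 0.4838, -0.259 ,  0.045 ]), array([ 0.4833, -0.1214,  0.045 ])] [ 0.566725 -0.190575  0.045   ] [np.float64(0.166), np.float64(0.138), np.float64(0.167), np.float64(0.138)]
divider [ 0.5589 -0.1273  0.045 ] [ 0.5602 -0.2537  0.045 ]
jar [0.4289 0.0884 0.092 ] caddy [array([ 0.4732, -0.0305,  0.085 ]), array([ 0.4775, -0.0839,  0.085 ]), array([ 0.4222, -0.0867,  0.085 ]), array([ 0.4198, -0.0353,  0.085 ])]
roll [0.6223 0.1427 0.03  ]
board [array([0.728 , 0.1809, 0.012 ]), array([0.7029, 0.0492, 0.012 ]), array([0.5582, 0.0775, 0.012 ]), array([0.5854, 0.2115, 0.012 ])] [0.643625 0.129775 0.012   ]
pivot [0.3591 0.2912 0.03  ]
gl [0.4532 0.3472 0.03  ]
gr [0.4691 0.2952 0.03  ]
tl [0.5327 0.3987 0.03  ]
tr [0.5629 0.2976 0.03  ]
tle [0.5452 0.405  0.03  ]
tre [0.5765 0.2991 0.03  ]
```

Everything fits the given sizes: crate centre ≈(0.566,-0.19) with yaw ≈0, jar (0.429,0.088), caddy (0.448,-0.059). I'll move above the jar and caddy for a wrist look.

```bash
python3 - <<'E'
from h import *
togo([.43,.02,.30],0.0)
E
```

```text
t 0.15 pos [0.2269 0.5819 0.2385] rot [ 1.3000e-03 -1.1000e-03  1.1989e+00] d [ 0.3934  0.4498 -0.0607] q6 [ 1.46  0.39  0.01 -0.   -1.19 -0.26]
```
Rotations with tool frame as rotated: deltas in rotated axes. First translate rows with no rotation, then rotate (translation in constant axes). Distance .60 → 10 rows of .06. Tool step each: (.0393,.045,-.006). Straight line from (.227,.582) to (.43,.02): at closest to base: passes (.33,.3): r=.446. fine. But rotation simultaneously: do rotation after. But 0.5m/s might be limited by joint; ok.

Careful with the scale: shifts go in shares of 62.5 mm and turns go in units of 0.05 rad. That gives: -0.006 m is -0.096, 0.04 m is 0.64.

```bash
echo '[[[0,0,0,0.56,0.64,-0.096,0.085],[0,0,0,0.56,0.64,-0.096,0.085],[0,0,0,0.56,0.64,-0.096,0.085],[0,0,0,0.56,0.64,-0.096,0.085],[0,0,0,0.56,0.64,-0.096,0.085],[0,0,0,0.56,0.64,-0.096,0.085],[0,0,0,0.56,0.64,-0.096,0.085],[0,0,0,0.56,0.64,-0.096,0.085]]]' | python3 drive.py | tail -5; echo '[[[0,0,0,0.56,0.64,-0.096,0.085],[0,0,0,0.56,0.64,-0.096,0.085],[0,0,0,0.56,0.64,-0.096,0.085],[0,0,3.42,0,0,0,0.085],[0,0,3.42,0,0,0,0.085],[0,0,3.42,0,0,0,0.085],[0,0,3.42,0,0,0,0.085],[0,0,3.42,0,0,0,0.085]]]' | python3 drive.py; echo '[[[0,0,3.42,0,0,0,0.085],[0,0,3.42,0,0,0,0.085],[0,0,0,0,0,0,0.085]]]' | python3 drive.py; python3 - <<'E'
from h import *
togo([.43,.02,.30],0.0)
m=manip.camera_model("wrist");print(m)
im=manip.camera("wrist"); cv2.imwrite("pics/w1o.png",im)
im=cv2.convertScaleAbs(im,alpha=1.6); cv2.imwrite("pics/w1.png",cv2.resize(im,(800,600),interpolation=cv2.INTER_CUBIC))
for p in ([.4289,.0884,.092],[.448,-.059,.088],[.62,.14,.03]): print(np.array(proj(m,p))*800/512)
E
```

```text
position: [0.3717, 0.1807, 0.2875]
tool_rot: [0.983, -0.185, 0.0, -0.0]
wrist_force: [0.4, 0.2, 0.2]
opening: 0.0849
gripper_force: 0.0
time_s: 2.15
position: [0.4256, 0.0324, 0.3051]
tool_rot: [0.816, -0.578, -0.0, 0.0]
wrist_force: [-0.2, -0.7, -0.6]
opening: 0.0848
gripper_force: 0.0
time_s: 2.52
position: [0.4257, 0.0324, 0.3051]
tool_rot: [0.709, -0.706, -0.0, 0.0]
wrist_force: [0.0, -0.6, -0.3]
opening: 0.085
gripper_force: 0.0
t 2.52 pos [0.4257 0.0324 0.3051] rot [ 0.0004 -0.      0.004 ] d [ 0.0124 -0.0043  0.0051] q6 [ 0.46 -0.01 -0.32 -0.   -1.26 -0.46]
{'fx': 296.82918589452817, 'fy': 296.82918589452817, 'cx': 258.317619998566, 'cy': 191.65925396123276, 'origin': array([ 0.4263554 , -0.03476475,  0.44038536]), 'orientation': array([-2.12855834e-03,  9.91229151e-01,  1.32135347e-01, -6.99038585e-04])}
[399.37464894 334.19578161]
[373.28283353 138.53707037]
[199.01617227 362.8990541 ]
```

View pics/w1.png

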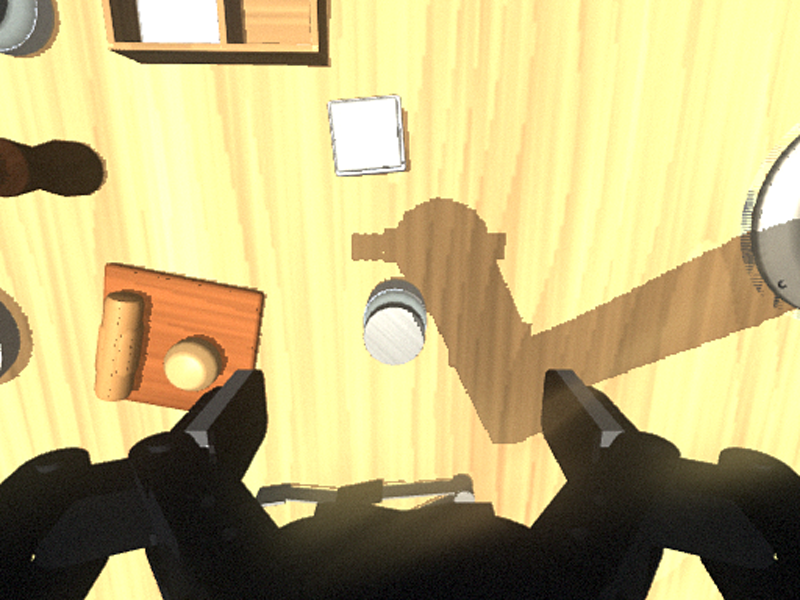

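The wrist view shows the jar lid centre at (394,335), the caddy lid corners at about (332,102), (397,97), (402,170) and (338,174), the roll at (192,362), and crate rim corners at (108,44) and (321,50).

```bash
python3 - <<'E'
from h import *
m=manip.camera_model("wrist")
f=lambda u,v,z:ray(m,(u+.5)*.64-.5,(v+.5)*.64-.5,z).round(4)
print("jar",f(394,335,.092))
C=[f(*c,.088) for c in((332,102),(397,97),(402,170),(338,174))]
print("caddy",C,np.mean(C,0));
for i in range(4):
  d=C[i]-C[i-1];print(np.linalg.norm(d).round(4),(np.degrees(np.arctan2(d[1],d[0]))%90).round(1))
print("roll",f(192,362,.035)," crate rim",f(108,44,.045),f(321,50,.045), "div",f(228,44,.045))
togo([.4295,.0885,.15],0)
E
```

```text
jar [0.4334 0.0889 0.092 ]
caddy [array([ 0.4772, -0.0834,  0.088 ]), array([ 0.4313, -0.0869,  0.088 ]), array([ 0.4276, -0.0375,  0.088 ]), array([ 0.4745, -0.0344,  0.088 ])] [ 0.45265 -0.06055  0.088  ]
0.0491 3.2
0.046 4.4
0.0495 4.3
0.047 3.8
roll [0.6244 0.1369 0.035 ]  crate rim [ 0.654  -0.1298  0.045 ] [ 0.4905 -0.1265  0.045 ] div [ 0.5618 -0.1303  0.045 ]
t 2.58 pos [0.4257 0.0324 0.3051] rot [ 0.0004 -0.0001  0.0049] d [-0.0561 -0.0041  0.1551] q6 [ 0.46 -0.01 -0.32 -0.   -1.26 -0.45]
```

In the tool's units: -0.0563 m is -0.9008, -0.0054 m is -0.0864.

```bash
echo '[[[0,0,0,-0.9008,-0.0864,0,0.085],[0,0,0,0,0,0.96,0.085],[0,0,0,0,0,0.96,0.085],[0,0,0,0,0,0.96,0.085],[0,0,0,0,0,0.64,0.085],[0,0,0,0,0,0.448,0.085],[0,0,0,0,0,0,0.085]]]' | python3 drive.py ; echo '[[[0,0,0,0,0,0,0.04],[0,0,0,0,0,0,0.04],[0,0,0,0,0,0,0.04],[0,0,0,0,0,0,0.04],[0,0,0,0,0,0,0.04]]]' | python3 drive.py; python3 - <<'E'
from h import *
o=manip.observe();print(o["position"],o["opening"])
im=manip.camera("top"); cv2.imwrite("pics/top_j.png",im)
E
```

```text
time_s: 3.45
position: [0.4299, 0.088, 0.0557]
tool_rot: [0.708, -0.706, -0.001, 0.003]
wrist_force: [1.1, -0.3, 0.5]
opening: 0.0851
gripper_force: 0.0
time_s: 4.08
position: [0.4326, 0.0895, 0.0595]
tool_rot: [0.708, -0.706, 0.001, -0.002]
wrist_force: [-0.2, -0.6, 6.1]
opening: 0.0527
gripper_force: 61.4
[0.43262698 0.08953909 0.05953632] 0.05265588363590732
```

In the tool's units: -0.05 m is -0.8, 0.05 m is 0.8.

```bash
echo '[[[0,0,0,0,0,-0.8,0.04],[0,0,0,0,0,-0.8,0.04],[0,0,0,0,0,-0.8,0.04],[0,0,0,0.8,-0.368,0,0.04],[0,0,0,0.8,-0.368,0,0.04],[0,0,0,0.8,-0.368,0,0.04],[0,0,0,0.64,-0.368,0,0.04],[0,0,0,0,0,0,0.04]]]' | python3 drive.py ; python3 - <<'E'
from h import *
togo([.525,-.10,.2],0)
m=manip.camera_model("wrist");print(m["origin"])
im=manip.camera("wrist"); 
im=cv2.convertScaleAbs(im,alpha=1.3); cv2.imwrite("pics/w2.png",cv2.resize(im,(800,600),interpolation=cv2.INTER_CUBIC))
E
```

```text
time_s: 5.12
position: [0.5241, -0.1034, 0.2075]
tool_rot: [-0.706, 0.708, -0.0, 0.0]
wrist_force: [-0.5, -0.3, -2.6]
opening: 0.0525
gripper_force: 65.1
t 5.12 pos [ 0.5241 -0.1034  0.2075] rot [-0.0006  0.0002 -0.0022] d [-0.0034 -0.0009  0.0075] q6 [ 0.11  0.26 -0.26 -0.   -1.05 -0.11]
[ 0.52425735 -0.17061276  0.34271681]
```

View pics/w2.png

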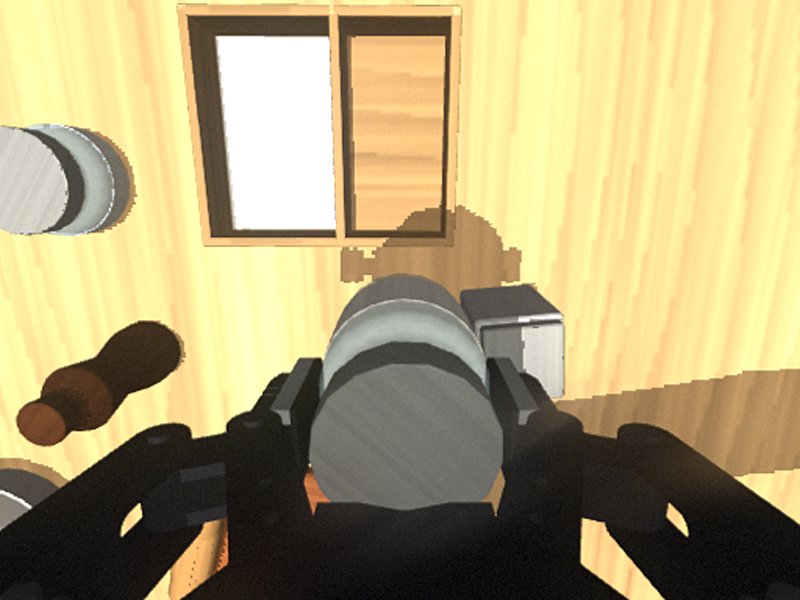

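The crate rim corners are at about (178,5), (463,6), (453,246) and (204,246). The held jar hangs vertically, with its lid centre at about (406,426).

```bash
python3 - <<'E'
from h import *
m=manip.camera_model("wrist")
f=lambda u,v,z:ray(m,(u+.5)*.64-.5,(v+.5)*.64-.5,z).round(4)
C=[f(*c,.045) for c in((178,5),(463,6),(453,246),(204,246))]
print("crate",C,np.mean(C,0).round(4),[np.linalg.norm(C[i]-C[i-1]).round(4) for i in range(4)])
print("div",f(335,13,.045),f(341,246,.045)); print("lid",f(406,426,.24),f(310,426,.24),f(503,426,.24))
E
```

```text
crate [array([ 0.6513, -0.2616,  0.045 ]), array([ 0.4898, -0.2611,  0.045 ]), array([ 0.4917, -0.1244,  0.045 ]), array([ 0.6522, -0.1244,  0.045 ])] [ 0.5712 -0.1929  0.045 ] [np.float64(0.1372), np.float64(0.1615), np.float64(0.1367), np.float64(0.1605)]
div [ 0.5625 -0.2576  0.045 ] [ 0.5639 -0.1244  0.045 ]
lid [ 0.523  -0.1092  0.24  ] [ 0.5468 -0.1092  0.24  ] [ 0.499  -0.1091  0.24  ]
```

```bash
echo '[[[0,0,0,0.48,-0.064,0,0.04],[0,0,0,0.44,0,0,0.04],[0,0,0,0,0,0.8,0.04],[0,0,0,0,0,0.64,0.04],[0,0,0,0,0,0.4,0.04],[0,0,0,0,0,0,0.04],[0,0,0,0,0,0,0.04]]]' | python3 drive.py; python3 - <<'E'
from h import *
togo([.528,-.161,.066],0)
E
```

```text
time_s: 6.05
position: [0.5286, -0.1613, 0.0979]
tool_rot: [0.71, -0.705, 0.003, 0.001]
wrist_force: [-5.7, -12.3, 17.2]
opening: 0.0523
gripper_force: 73.2
t 6.05 pos [ 0.5286 -0.1613  0.0979] rot [-0.0034 -0.0064  0.0068] d [-0.0005  0.0007  0.0319] q6 [ 0.    0.41 -0.36  0.01 -0.8  -0.  ]
```

In the tool's units: -0.04 m is -0.64.

```bash
echo '[[[0,0,0,0,0,-0.64,0.04],[0,0,0,0,0,0,0.04],[0,0,0,0,0,0,0.04]]]' | python3 drive.py; python3 - <<'E'
from h import *
im=manip.camera("scene");t=manip.camera("top")
a=cv2.resize(cv2.convertScaleAbs(im[120:220,130:260],alpha=1.8),(520,400),interpolation=cv2.INTER_CUBIC)
b=cv2.resize(cv2.convertScaleAbs(t[165:235,290:350],alpha=1.8),(280,327),interpolation=cv2.INTER_CUBIC)
c=np.zeros((400,800,3),np.uint8);c[:,:520]=a;c[:327,520:]=b;cv2.imwrite("pics/s2.png",c)
E
```

```text
time_s: 6.42
position: [0.5268, -0.1575, 0.1323]
tool_rot: [0.708, -0.706, -0.0, -0.0]
wrist_force: [-0.8, -0.1, -3.2]
opening: 0.0523
gripper_force: 71.0
```

View pics/s2.png

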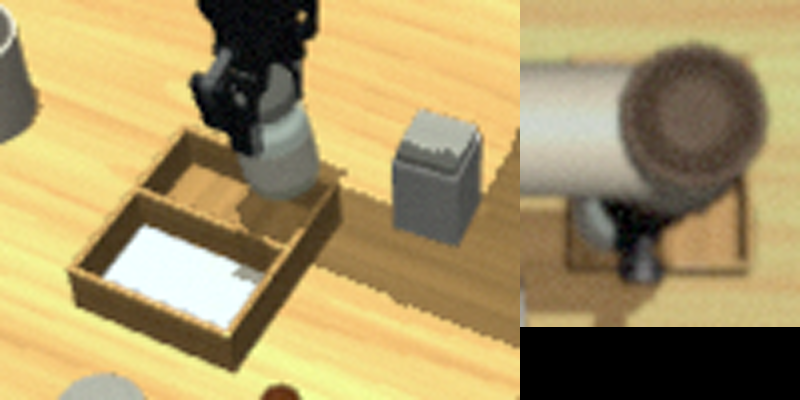

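The jar is swinging in the grip, its bottom tilted about 15–20° toward +y. I'll set it down on open counter so it rights itself, then regrasp lower.

```bash
echo '[[[0,0,0,0,0,-0.88,0.04],[0,0,0,-0.832,0.272,0,0.04],[0,0,0,-0.832,0.272,0,0.04],[0,0,0,-0.832,0.272,0,0.04],[0,0,0,-0.832,0.272,0,0.04],[0,0,0,0,0,0.8,0.04],[0,0,0,0,0,0.64,0.04],[0,0,0,0,0,0.16,0.04]]]' | python3 drive.py; echo '[[[0,0,0,0,0,0.16,0.04],[0,0,0,0,0,0.128,0.04],[0,0,0,0,0,0,0.04]]]' | python3 drive.py;
```

```text
time_s: 7.52
position: [0.4569, 0.0487, 0.0845]
tool_rot: [0.708, -0.706, -0.001, 0.004]
wrist_force: [0.3, 0.9, -2.0]
opening: 0.0527
gripper_force: 71.0
time_s: 7.9
position: [0.4594, 0.0492, 0.0695]
tool_rot: [0.708, -0.707, 0.0, -0.0]
wrist_force: [-0.2, -0.9, -2.1]
opening: 0.0528
gripper_force: 71.0
```

In the tool's units: 0.005 m is 0.08.

```bash
echo '[[[0,0,0,0,0,0.08,0.04],[0,0,0,0,0,0,0.04]]]' | python3 drive.py;echo '[[[0,0,0,0,0,0.08,0.04],[0,0,0,0,0,0,0.04]]]' | python3 drive.py;echo '[[[0,0,0,0,0,0.064,0.04],[0,0,0,0,0,0,0.04]]]' | python3 drive.py
```

```text
time_s: 8.15
position: [0.4592, 0.0493, 0.0644]
tool_rot: [0.708, -0.706, -0.0, -0.0]
wrist_force: [0.5, 0.2, -2.5]
opening: 0.0522
gripper_force: 71.0
time_s: 8.4
position: [0.4599, 0.0499, 0.0603]
tool_rot: [0.708, -0.706, 0.0, -0.001]
wrist_force: [-2.4, 2.3, 5.0]
opening: 0.0528
gripper_force: 71.8
time_s: 8.65
position: [0.4603, 0.0511, 0.0595]
tool_rot: [0.708, -0.706, 0.0, -0.002]
wrist_force: [-12.2, 8.3, 32.2]
opening: 0.0527
gripper_force: 75.4
```

In the tool's units: -0.06 m is -0.96, -0.03 m is -0.48.

```bash
echo '[[[0,0,0,0,0,0,0.085],[0,0,0,0,0,0,0.085],[0,0,0,0,0,0,0.085],[0,0,0,0,0,-0.96,0.085],[0,0,0,0,0,-0.96,0.085],[0,0,0,-0.48,0,-0.96,0.085],[0,0,0,-0.48,0,0,0.085],[0,0,0,0,0,0,0.085]]]' | python3 drive.py; python3 - <<'E'
from h import *
m=manip.camera_model("wrist"); im=manip.camera("wrist"); cv2.imwrite("pics/w3o.png",im)
print(manip.observe()["position"])
e=np.array(proj(m,[.459,.05,.092]));print("expected",e)
g=cv2.cvtColor(im,cv2.COLOR_BGR2GRAY)
for p in (20,15):
  c=cv2.HoughCircles(g,cv2.HOUGH_GRADIENT,1,15,param1=80,param2=p,minRadius=18,maxRadius=38)
  if c is not None:
    for u,v,r in c[0]:
      if np.hypot(u-e[0],v-e[1])<50: print(p,u,v,r,ray(m,u,v,.092).round(4), (ray(m,u+r,v,.092)-ray(m,u,v,.092)).round(4))
E
```

```text
time_s: 9.65
position: [0.4592, 0.1084, 0.2314]
tool_rot: [0.708, -0.706, -0.0, -0.0]
wrist_force: [0.3, -1.6, -0.2]
opening: 0.0852
gripper_force: 0.0
[0.45871652 0.10746133 0.23064131]
expected [259.13639058 121.08421872]
20 258.5 127.5 27.1 [0.4595 0.0557 0.092 ] [-0.0245 -0.0001  0.    ]
15 258.5 127.5 27.1 [0.4595 0.0557 0.092 ] [-0.0245 -0.0001  0.    ]
```

```bash
echo '[[[0,0,0,0.84,0,0,0.085],[0,0,0,0,0,0.96,0.085],[0,0,0,0,0,0.96,0.085],[0,0,0,0,0,0.64,0.085],[0,0,0,0,0,0.336,0.085],[0,0,0,0,0,0,0.085],[0,0,0,0,0,0,0.04],[0,0,0,0,0,0,0.04]]]' | python3 drive.py; echo '[[[0,0,0,0,0,0,0.04],[0,0,0,0,0,0,0.04],[0,0,0,0,0,0,0.04]]]' | python3 drive.py; echo '[[[0,0,0,0,0,-0.48,0.04],[0,0,0,0,0,-0.8,0.04],[0,0,0,0,0,-0.8,0.04],[0,0,0,0,0,0,0.04],[0,0,0,0,0,0,0.04]]]' | python3 drive.py;python3 - <<'E'
from h import *
o=manip.observe();p=o["position"]
im=manip.camera("wrist");cv2.imwrite("pics/w4o.png",im)
im=manip.camera("scene")
m=manip.camera_model("scene");u,v=proj(m,p);u,v=int(u),int(v)
cv2.imwrite("pics/s3.png",cv2.resize(cv2.convertScaleAbs(im[v-50:v+60,u-60:u+60],alpha=1.8),(600,550),interpolation=cv2.INTER_CUBIC))
togo([.528,-.161,.20],0)
E
```

```text
time_s: 10.7
position: [0.4597, 0.0548, 0.0518]
tool_rot: [0.708, -0.706, 0.0, -0.001]
wrist_force: [-1.5, 0.2, 7.7]
opening: 0.0537
gripper_force: 61.6
time_s: 11.08
position: [0.4597, 0.0549, 0.0518]
tool_rot: [0.708, -0.706, 0.0, -0.001]
wrist_force: [-1.4, -1.2, 6.7]
opening: 0.0538
gripper_force: 62.6
time_s: 11.7
position: [0.4581, 0.0546, 0.1798]
tool_rot: [0.708, -0.707, -0.001, 0.0]
wrist_force: [-1.3, 0.8, -2.2]
opening: 0.0537
gripper_force: 64.7
t 11.8 pos [0.4579 0.0543 0.1787] rot [ 0.0034 -0.0011  0.0016] d [ 0.2155 -0.0697 -0.0213] q6 [ 0.47  0.17 -0.47 -0.   -0.94 -0.47]
```

View pics/s3.png

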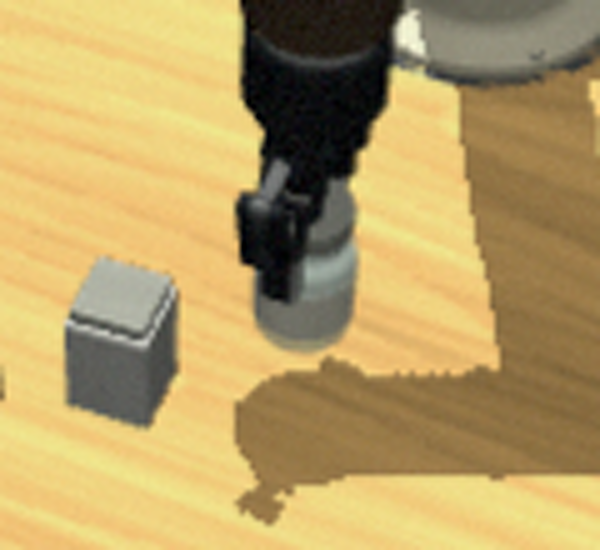

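The jar now hangs upright in the grip. I'll carry it to the crate.

```bash
echo '[[[0,0,0,0,0,-0.32,0.04],[0,0,0,0.72,-0.224,0,0.04],[0,0,0,0.72,-0.224,0,0.04],[0,0,0,0.72,-0.224,0,0.04],[0,0,0,0.72,-0.224,0,0.04],[0,0,0,0.552,-0.224,0,0.04],[0,0,0,0,0,0,0.04],[0,0,0,0,0,0,0.04]]]' | python3 drive.py; python3 - <<'E'
from h import *
togo([.528,-.161,.1],0)
E
```

```text
time_s: 12.8
position: [0.5287, -0.1593, 0.1985]
tool_rot: [0.708, -0.707, -0.001, 0.001]
wrist_force: [-0.5, -0.3, -3.1]
opening: 0.0538
gripper_force: 64.7
t 12.8 pos [ 0.5287 -0.1593  0.1985] rot [0.0036 0.0005 0.0015] d [0.0017 0.0004 0.0985] q6 [ 0.    0.3  -0.23 -0.   -1.05  0.  ]
```

In the tool's units: 0.04 m is 0.64, 0.015 m is 0.24.

```bash
echo '[[[0,0,0,0.032,0.008,0.64,0.04],[0,0,0,0,0,0.64,0.04],[0,0,0,0,0,0.24,0.04],[0,0,0,0,0,0.16,0.04],[0,0,0,0,0,0,0.04]]]' | python3 drive.py; echo '[[[0,0,0,0,0,0.16,0.04],[0,0,0,0,0,0.128,0.04],[0,0,0,0,0,0,0.04]]]' | python3 drive.py
```

```text
time_s: 13.42
position: [0.5296, -0.1613, 0.0956]
tool_rot: [0.708, -0.706, 0.0, -0.0]
wrist_force: [1.2, 1.2, -2.2]
opening: 0.0538
gripper_force: 64.7
time_s: 13.8
position: [0.5286, -0.1616, 0.0766]
tool_rot: [0.708, -0.706, -0.001, 0.0]
wrist_force: [0.1, -1.1, -2.2]
opening: 0.0534
gripper_force: 64.7
```

In without contact; continuing down to the floor.

```bash
echo '[[[0,0,0,0,0,0.144,0.04],[0,0,0,0,0,0.096,0.04],[0,0,0,0,0,0,0.04]]]' | python3 drive.py;echo '[[[0,0,0,0,0,0.064,0.04],[0,0,0,0,0,0,0.04]]]' | python3 drive.py
```

```text
time_s: 14.18
position: [0.5287, -0.1616, 0.0615]
tool_rot: [0.708, -0.706, -0.001, 0.001]
wrist_force: [-0.7, 0.7, -2.7]
opening: 0.0537
gripper_force: 64.7
time_s: 14.42
position: [0.5292, -0.1616, 0.0581]
tool_rot: [0.708, -0.706, 0.0, 0.0]
wrist_force: [0.8, 0.2, -3.1]
opening: 0.0534
gripper_force: 64.7
```

```bash
echo '[[[0,0,0,0,0,0.048,0.04],[0,0,0,0,0,0,0.04]]]' | python3 drive.py; echo '[[[0,0,0,0,0,0,0.085],[0,0,0,0,0,0,0.085],[0,0,0,0,0,0,0.085],[0,0,0,0,0,-0.96,0.085],[0,0,0,0,0,-0.96,0.085],[0,0,0,0,0,-0.96,0.085],[0,0,0,0,0,0,0.085]]]' | python3 drive.py; python3 - <<'E'
from h import *
m=manip.camera_model("wrist"); im=manip.camera("wrist"); cv2.imwrite("pics/w5o.png",im)
togo([.4505,-.0605,.15],.069)
for h,q in ((.098,[.529,-.161,.098]),):
  e=np.array(proj(m,q));print(e)
  c=cv2.HoughCircles(cv2.cvtColor(im,cv2.COLOR_BGR2GRAY),cv2.HOUGH_GRADIENT,1,15,param1=80,param2=15,minRadius=18,maxRadius=45)
  for u,v,r in c[0]:
    if np.hypot(u-e[0],v-e[1])<50: print(u,v,r,ray(m,u,v,h).round(4),(ray(m,u+r,v,h)-ray(m,u,v,h)).round(4))
E
```

```text
time_s: 14.68
position: [0.5294, -0.1617, 0.0579]
tool_rot: [0.708, -0.706, 0.001, 0.0]
wrist_force: [-4.4, 2.4, 12.3]
opening: 0.0532
gripper_force: 66.3
time_s: 15.55
position: [0.5321, -0.162, 0.2411]
tool_rot: [0.708, -0.706, 0.005, -0.004]
wrist_force: [-0.5, -0.6, -1.6]
opening: 0.0854
gripper_force: 0.0
t 15.6 pos [ 0.5302 -0.1616  0.2377] rot [-0.0058 -0.0002 -0.067 ] d [-0.1012  0.08    0.0872] q6 [-0.    0.26 -0.17 -0.   -1.13  0.01]
[263.6020998  184.58261759]
263.5 183.5 25.4 [ 0.5291 -0.1621  0.098 ] [-0.0245 -0.0001  0.    ]
261.5 164.5 44.4 [ 0.5311 -0.1806  0.098 ] [-0.042  -0.0002  0.    ]
263.5 145.5 18.8 [ 0.5294 -0.1985  0.098 ] [-0.0175 -0.0001  0.    ]
```

In the tool's units: 0.06 m is 0.96, -0.0506 m is -0.8096, -0.067 rad is -1.34.

```bash
echo '[[[0,0,0,-0.8096,0.624,0,0.085],[0,0,0,-0.8096,0.624,0,0.085],[0,0,-1.34,0,0,0.96,0.085],[0,0,0,0,0,0.96,0.085],[0,0,0,0,0,0.64,0.085],[0,0,0,0,0,0.384,0.085],[0,0,0,0,0,0,0.085]]]' | python3 drive.py; echo '[[[0,0,0,0,0,0,0.04],[0,0,0,0,0,0,0.04],[0,0,0,0,0,0,0.04],[0,0,0,0,0,0,0.04],[0,0,0,0,0,0,0.04]]]' | python3 drive.py; echo '[[[0,0,0,0,0,-0.48,0.04],[0,0,0,0,0,-0.8,0.04],[0,0,0,0,0,-0.96,0.04],[0,0,0,0,0,0,0.04],[0,0,0,0,0,0,0.04]]]' | python3 drive.py;python3 - <<'E'
from h import *
togo([.5285,-.2225,.19],0)
E
```

```text
time_s: 16.48
position: [0.4501, -0.0632, 0.0486]
tool_rot: [0.731, -0.682, -0.002, 0.003]
wrist_force: [-0.1, -0.0, 0.8]
opening: 0.0851
gripper_force: 0.0
time_s: 17.1
position: [0.4537, -0.0626, 0.0525]
tool_rot: [0.731, -0.682, 0.001, -0.001]
wrist_force: [-0.3, -0.5, 6.4]
opening: 0.0536
gripper_force: 63.9
time_s: 17.73
position: [0.4513, -0.0627, 0.1903]
tool_rot: [0.731, -0.683, -0.001, 0.0]
wrist_force: [0.0, 1.4, -2.9]
opening: 0.053
gripper_force: 64.2
t 17.73 pos [ 0.4513 -0.0627  0.1903] rot [0.0019 0.0009 0.0681] d [ 0.1647 -0.0662  0.    ] q6 [ 0.22  0.14 -0.46 -0.   -0.97 -0.15]
```

```bash
echo '[[[0,0,1.36,0,0,-0.16,0.04],[0,0,0,0.64,-0.3088,0,0.04],[0,0,0,0.64,-0.3088,0,0.04],[0,0,0,0.64,-0.3088,0,0.04],[0,0,0,0.672,-0.3088,0,0.04],[0,0,0,0,0,0,0.04],[0,0,0,0,0,0,0.04]]]' | python3 drive.py; python3 - <<'E'
from h import *
togo([.5287,-.2245,.10],0)
im=manip.camera("wrist")
cv2.imwrite("pics/w6.png",cv2.resize(cv2.convertScaleAbs(im,alpha=1.3),(700,525),interpolation=cv2.INTER_CUBIC))
E
```

```text
time_s: 18.6
position: [0.5285, -0.2242, 0.1987]
tool_rot: [0.707, -0.707, -0.002, 0.001]
wrist_force: [0.6, 0.2, -1.5]
opening: 0.0535
gripper_force: 63.9
t 18.6 pos [ 0.5285 -0.2242  0.1987] rot [0.0051 0.0015 0.0001] d [ 0.0004 -0.0007  0.0987] q6 [-0.12  0.33 -0.18 -0.   -1.07  0.12]
```

View pics/w6.png

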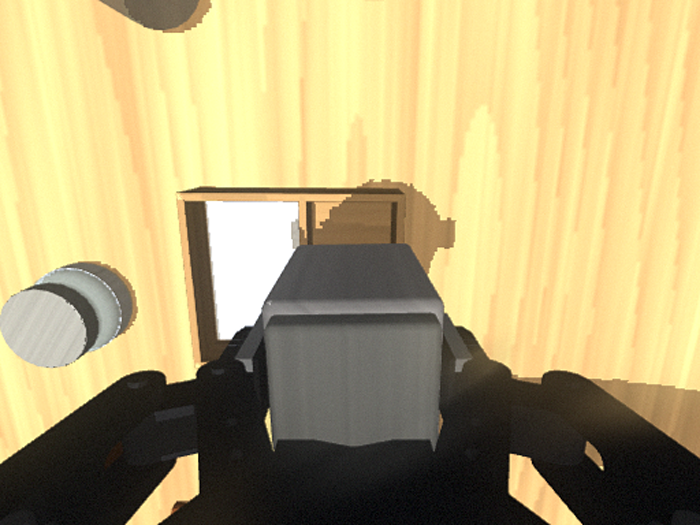

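The caddy hangs square and upright, with its bottom -y edge at v≈244 (u 294–409). The crate's -y rim outer corners are at (178,194) and (405,195).

```bash
python3 - <<'E'
from h import *
m=manip.camera_model("wrist")
k=512/700
f=lambda u,v,z:ray(m,(u+.5)*k-.5,(v+.5)*k-.5,z).round(4)
print("bottom",f(294,244,.146),f(409,244,.146),"top body",f(262,304,.224),f(443,304,.224),"rim -y outer",f(178,194,.045),f(405,195,.045),"div",f(304,200,.045))
E
```

```text
bottom [ 0.5571 -0.2488  0.146 ] [ 0.5024 -0.2488  0.146 ] top body [ 0.5558 -0.2485  0.224 ] [ 0.5031 -0.2485  0.224 ] rim -y outer [ 0.6523 -0.2621  0.045 ] [ 0.4919 -0.2616  0.045 ] div [ 0.5635 -0.258   0.045 ]
```

Careful with the scale: shifts go in shares of 62.5 mm and turns go in units of 0.05 rad. That gives: 0.04 m is 0.64, 0.02 m is 0.32.

```bash
echo '[[[0,0,0,0.016,-0.008,0.64,0.04],[0,0,0,0,0,0.64,0.04],[0,0,0,0,0,0.32,0.04],[0,0,0,0,0,0.16,0.04],[0,0,0,0,0,0,0.04]]]' | python3 drive.py;echo '[[[0,0,0,0,0,0.16,0.04],[0,0,0,0,0,0.16,0.04],[0,0,0,0,0,0,0.04]]]' | python3 drive.py
```

```text
time_s: 19.27
position: [0.5303, -0.225, 0.091]
tool_rot: [0.708, -0.706, -0.0, 0.0]
wrist_force: [-0.5, 0.2, -2.2]
opening: 0.0533
gripper_force: 64.0
time_s: 19.65
position: [0.5298, -0.2255, 0.0703]
tool_rot: [0.707, -0.707, -0.001, 0.001]
wrist_force: [-0.1, -0.5, -1.9]
opening: 0.0533
gripper_force: 64.0
```

```bash
echo '[[[0,0,0,0,0,0.08,0.04],[0,0,0,0,0,0,0.04]]]' | python3 drive.py
```

```text
time_s: 19.9
position: [0.5303, -0.2256, 0.0659]
tool_rot: [0.707, -0.707, -0.0, 0.0]
wrist_force: [-0.1, -0.2, -2.2]
opening: 0.0531
gripper_force: 64.0
```

```bash
echo '[[[0,0,0,0,0,0.096,0.04],[0,0,0,0,0,0,0.04]]]' | python3 drive.py; echo '[[[0,0,0,0,0,0.048,0.04],[0,0,0,0,0,0,0.04]]]' | python3 drive.py
```

```text
time_s: 20.15
position: [0.5301, -0.2256, 0.0597]
tool_rot: [0.707, -0.707, -0.001, 0.0]
wrist_force: [-0.3, -0.4, -1.6]
opening: 0.0533
gripper_force: 64.0
time_s: 20.4
position: [0.5308, -0.2257, 0.0585]
tool_rot: [0.708, -0.707, 0.0, 0.0]
wrist_force: [-0.8, 0.9, 4.3]
opening: 0.0528
gripper_force: 64.6
```

```bash
echo '[[[0,0,0,0,0,0,0.085],[0,0,0,0,0,0,0.085],[0,0,0,0,0,0,0.085],[0,0,0,0,0,-0.96,0.085],[0,0,0,0,0,-0.96,0.085],[0,0,0,0,0,-0.96,0.085],[0,0,0,0,0,-0.96,0.085],[0,0,0,-0.64,0.08,0,0.085]]]' | python3 drive.py | tail -6; echo '[[[0,0,0,-0.96,0.112,0,0.085],[0,0,0,-0.96,0.112,0,0.085],[0,0,0,-0.96,0.112,0,0.085],[0,0,0,-0.96,0.112,0,0.085],[0,0,0,-0.96,0.112,0,0.085],[0,0,0,-0.96,0.112,0,0.085],[0,0,0,-0.96,0.112,0,0.085],[0,0,0,-0.96,0.112,0,0.085]]]' | python3 drive.py; echo '[[[0,0,0,-0.96,0.112,0,0.085],[0,0,0,0,0,0,0.085],[0,0,0,0,0,0,0.085]]]' | python3 drive.py; python3 - <<'E'
from h import *
m=manip.camera_model("wrist"); print(manip.observe()["position"])
im=manip.camera("wrist");cv2.imwrite("pics/w7o.png",im); np.savez("w7",**m)
t=manip.camera("top");cv2.imwrite("pics/t7o.png",t)
cv2.imwrite("pics/w7.png",cv2.resize(cv2.convertScaleAbs(im,alpha=1.3),(800,600),interpolation=cv2.INTER_CUBIC))
E
```

```text
time_s: 21.4
position: [0.528, -0.1872, 0.3031]
tool_rot: [-0.706, 0.708, -0.005, 0.003]
wrist_force: [0.6, 0.6, -0.5]
opening: 0.0849
gripper_force: 0.0
time_s: 22.4
position: [0.4684, 0.2962, 0.2974]
tool_rot: [0.708, -0.707, 0.0, -0.0]
wrist_force: [1.7, 0.1, 0.5]
opening: 0.0844
gripper_force: 0.0
time_s: 22.78
position: [0.4617, 0.3543, 0.2968]
tool_rot: [0.708, -0.707, 0.0, 0.001]
wrist_force: [-0.3, -0.3, -0.6]
opening: 0.0851
gripper_force: 0.0
[0.46167978 0.35427201 0.29679076]
```

View pics/w7.png

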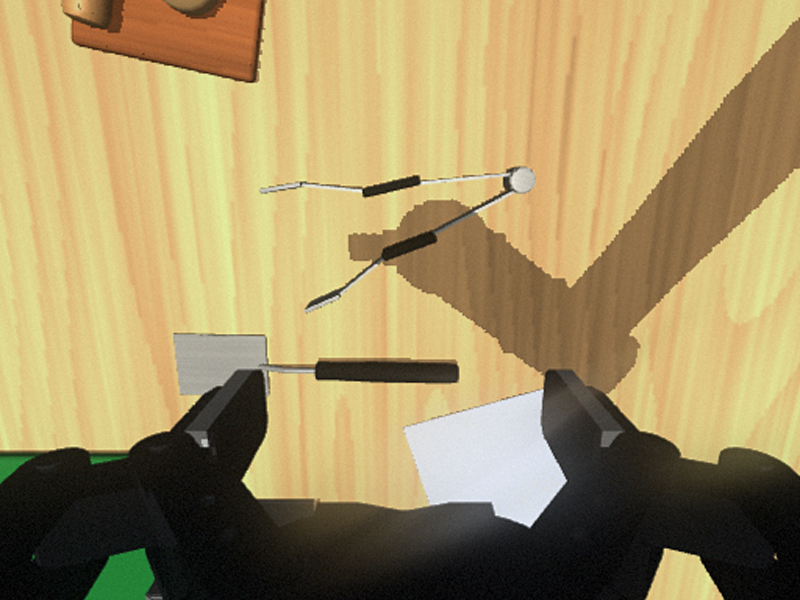

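The tongs show the pivot at (521,180), grips at (391,186) and (409,246), and tips at (281,187) and (324,300).

```bash
python3 - <<'E'
from h import *
m=dict(np.load("w7.npz"))
f=lambda u,v,z=.03:ray(m,(u+.5)*.64-.5,(v+.5)*.64-.5,z)
P=f(521,180);a=f(391,186);b=f(409,246);ta=f(281,187);tb=f(324,300)
print(P,a,b,ta,tb,(a+b)/2,(ta+tb)/2,np.linalg.norm(a-b),np.linalg.norm(ta-tb))
d=(ta+tb)/2-P; yaw=np.arctan2(d[1],d[0]);g=(a+b)/2-P;n=a-b;print("yaw",yaw,np.arctan2(g[1],g[0]),np.arctan2(n[1],n[0])+np.pi/2,np.linalg.norm(d),np.linalg.norm(g))
o=P[:2]+.11*np.array([np.cos(yaw),np.sin(yaw)]);print("origin",o)
togo([.463,.321,.12],yaw+np.pi/2)
E
```

```text
[0.36352608 0.29163111 0.03      ] [0.47271077 0.29674816 0.03      ] [0.4573     0.34747851 0.03      ] [0.56538867 0.29775544 0.03      ] [0.53340105 0.39633905 0.03      ] [0.46500539 0.32211333 0.03      ] [0.54939486 0.34704725 0.03      ] 0.05301943209981134 0.10364331362294607
yaw 0.2897555242603092 0.29180418613693415 0.29491927026419074 0.19395399232900035 0.10595855400471199
origin [0.4689406  0.32306009]
t 22.88 pos [0.4621 0.3533 0.2974] rot [-1.000e-04 -1.000e-04  1.281e+00] d [ 0.0323 -0.0009  0.1774] q6 [ 0.93  0.28 -0.    0.   -1.29 -0.93]
```

In the tool's units: 0.01 m is 0.16, 0.183 rad is 3.66.

```bash
echo '[[[0,0,3.66,0,0,0.16,0.085],[0,0,3.66,0,0,0.16,0.085],[0,0,3.66,0,0,0.16,0.085],[0,0,3.66,0,0,0.16,0.085],[0,0,3.66,0,0,0.16,0.085],[0,0,3.66,0,0,0.16,0.085],[0,0,3.66,0,0,0.16,0.085],[0,0,0,0,0,0,0.085]]]' | python3 drive.py;python3 - <<'E'
from h import *
togo([.4645,.3215,.05],.292+np.pi/2)
E
```

```text
time_s: 23.88
position: [0.462, 0.3528, 0.2269]
tool_rot: [-0.145, 0.989, -0.0, -0.0]
wrist_force: [-0.8, -1.3, 0.1]
opening: 0.0848
gripper_force: 0.0
t 23.88 pos [0.462  0.3528 0.2269] rot [-0.0007 -0.0011 -0.0009] d [ 0.0064 -0.0305  0.1769] q6 [ 0.93  0.32 -0.12 -0.   -1.13 -2.21]
```

In the tool's units: 0.06 m is 0.96, 0.04 m is 0.64.

```bash
echo '[[[0,0,0,0.1024,-0.488,0,0.085],[0,0,0,0,0,0.96,0.085],[0,0,0,0,0,0.96,0.085],[0,0,0,0,0,0.64,0.085],[0,0,0,0,0,0.32,0.085],[0,0,0,0,0,0.32,0.085],[0,0,0,0,0,0.128,0.085],[0,0,0,0,0,0,0.085]]]' | python3 drive.py;python3 - <<'E'
from h import *
togo([.4645,.3215,.011],.292+np.pi/2)
print(manip.observe()["wrist_force"])
E
```

```text
time_s: 24.88
position: [0.4649, 0.3231, 0.0195]
tool_rot: [-0.145, 0.989, -0.0, 0.0]
wrist_force: [0.1, -0.3, -0.2]
opening: 0.0848
gripper_force: 0.0
t 24.88 pos [0.4649 0.3231 0.0195] rot [-0.0001  0.0002 -0.0002] d [ 0.0008 -0.0014  0.0085] q6 [ 0.89  0.54 -0.39  0.   -0.65 -2.17]
[ 0.12701149 -0.30425436 -0.19975189]
```

```bash
echo '[[[0,0,0,0,0,0.08,0.085],[0,0,0,0,0,0.048,0.085],[0,0,0,0,0,0,0.085],[0,0,0,0,0,0,0.07],[0,0,0,0,0,0,0.06],[0,0,0,0,0,0,0.053],[0,0,0,0,0,0,0.053],[0,0,0,0,0,0,0.053]]]' | python3 drive.py
```

```text
time_s: 25.88
position: [0.4659, 0.3245, 0.0133]
tool_rot: [-0.146, 0.989, 0.001, 0.002]
wrist_force: [-0.1, -0.2, 8.8]
opening: 0.0532
gripper_force: 11.8
```

```bash
echo '[[[0,0,0,0,0,-0.16,0.053],[0,0,0,0,0,-0.48,0.053],[0,0,0,0,0,-0.64,0.053],[0,0,0,0,0,-0.64,0.053],[0,0,2.92,0,0,0,0.053],[0,0,2.92,0,0,0,0.053],[0,0,0,0,0,0,0.053]]]' | python3 drive.py;python3 - <<'E'
from h import *
o=manip.observe();print(o["wrist_force"],o["gripper_force"],o["ft_torque"])
togo([.50,.141,.14],np.pi/2)
E
```

```text
time_s: 26.75
position: [0.4642, 0.3229, 0.1312]
tool_rot: [-0.0, 1.0, -0.0, -0.0]
wrist_force: [0.2, 0.2, -0.7]
opening: 0.0532
gripper_force: 9.7
[ 0.20308584  0.16120136 -0.7301453 ] 9.739307463169098 [-0.04156311 -0.03701024 -0.03813201]
t 26.75 pos [0.4642 0.3229 0.1312] rot [-0.0003 -0.0006  0.0003] d [-0.0357 -0.182  -0.0088] q6 [ 0.89  0.39 -0.29 -0.   -0.9  -2.46]
```

```bash
echo '[[[0,0,0,-0.144,-0.728,-0.032,0.053],[0,0,0,-0.144,-0.728,-0.032,0.053],[0,0,0,-0.144,-0.728,-0.032,0.053],[0,0,0,-0.144,-0.728,-0.032,0.053],[0,0,0,0,0,0,0.053],[0,0,0,0,0,0,0.053]]]' | python3 drive.py;python3 - <<'E'
from h import *
o=manip.observe();print(o["wrist_force"],o["gripper_force"])
togo([.534,.141,.14],np.pi/2)
m=manip.camera_model("wrist");np.savez("w8",**m);im=manip.camera("wrist");cv2.imwrite("pics/w8o.png",im)
ms=manip.camera_model("scene");s=manip.camera("scene")
print(np.array(proj(m,[.626,.141,.03])),np.array(proj(ms,[.626,.141,.03])),m["origin"])
a=cv2.resize(cv2.convertScaleAbs(im,alpha=1.3),(500,375),interpolation=cv2.INTER_CUBIC)
u,v=proj(ms,[.58,.141,.08]);u,v=int(u),int(v);print(u,v)
b=cv2.resize(cv2.convertScaleAbs(s[v-63:v+62,u-50:u+50],alpha=1.8),(300,375),interpolation=cv2.INTER_CUBIC)
cv2.imwrite("pics/w8.png",np.hstack([a,b]))
E
```

```text
time_s: 27.5
position: [0.5003, 0.1411, 0.1391]
tool_rot: [0.0, 1.0, 0.0, -0.0]
wrist_force: [0.0, 0.4, -1.4]
opening: 0.0535
gripper_force: 9.7
[ 0.01422188  0.35933269 -1.42458417] 9.742382615804672
t 27.5 pos [0.5003 0.1411 0.1391] rot [ 0.     -0.0001 -0.0002] d [-0.0337 -0.0001 -0.0009] q6 [ 0.59  0.31 -0.39 -0.   -0.88 -2.16]
[259.14823452 317.10130279] [276.3091967  234.67520363] [0.43449726 0.14018025 0.27443227]
284 211
```

View pics/w8.png

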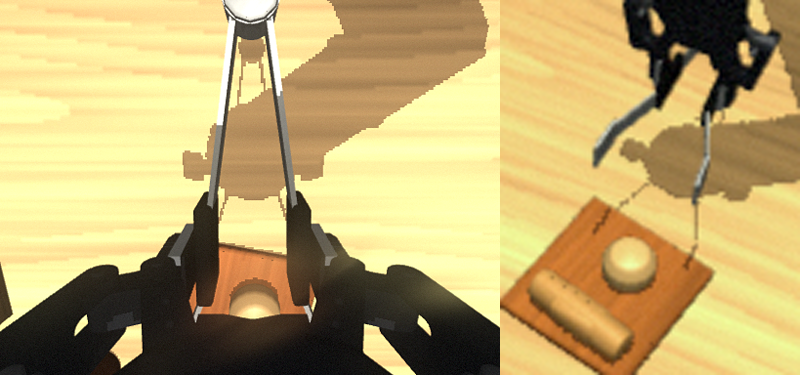

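The roll appears centred between the grips at u≈255 in the left panel. In the scene panel it is at (629,264), which matches the prediction. Paddle ends show at about (597,163) and (695,200).

```bash
python3 - <<'E'
from h import *
m=dict(np.load("w8.npz")); print("near edge",ray(m,255*1.024,279*1.024,.03),ray(m,255*1.024,279*1.024,.036))
ms=manip.camera_model("scene")
for y in(.0465,-.0465):
  for z in(.126,.116,.106):
    u,v=proj(ms,[.5003+.1095,.141+y,z]);print(y,z,500+(u-234)*3,(v-148)*3)
E
```

```text
near edge [0.5916994  0.14280901 0.03      ] [0.58784061 0.14274448 0.036     ]
0.0465 0.126 689.8475104979486 205.8783333876882
0.0465 0.116 688.8402059198697 212.44685977719973
0.0465 0.106 687.8459459916076 218.9303233878576
-0.0465 0.126 591.5958498283417 167.19718116048765
-0.0465 0.116 591.2360275696192 173.8848378031907
-0.0465 0.106 590.880774767574 180.48756652228676
```

In the tool's units: -0.0327 m is -0.5232, 0.02 m is 0.32.

```bash
echo '[[[0,0,0,-0.5232,0.016,0,0.053],[0,0,0,0,0,0,0.053],[0,0,0,0,0,0.64,0.053],[0,0,0,0,0,0.48,0.053],[0,0,0,0,0,0.32,0.053],[0,0,0,0,0,0,0.053]]]' | python3 drive.py;echo '[[[0,0,0,0,0,0.16,0.053],[0,0,0,0,0,0.112,0.053],[0,0,0,0,0,0,0.053]]]' | python3 drive.py
```

```text
time_s: 28.35
position: [0.5313, 0.1422, 0.0476]
tool_rot: [-0.0, 1.0, -0.001, -0.002]
wrist_force: [0.2, -0.2, -1.5]
opening: 0.0534
gripper_force: 9.7
time_s: 28.72
position: [0.5328, 0.1421, 0.032]
tool_rot: [0.001, 1.0, -0.0, -0.0]
wrist_force: [-0.5, 0.7, -0.6]
opening: 0.0532
gripper_force: 9.7
```

Clean descent. Now I'll squeeze in steps.

```bash
echo '[[[0,0,0,0,0,0,0.048],[0,0,0,0,0,0,0.043],[0,0,0,0,0,0,0.039],[0,0,0,0,0,0,0.037],[0,0,0,0,0,0,0.037]]]' | python3 drive.py; echo '[[[0,0,0,0,0,0,0.0355],[0,0,0,0,0,0,0.0355],[0,0,0,0,0,0,0.0355]]]' | python3 drive.py
```

```text
time_s: 29.35
position: [0.5331, 0.1422, 0.0322]
tool_rot: [0.001, 1.0, 0.0, 0.0]
wrist_force: [-0.2, 0.3, -1.2]
opening: 0.0371
gripper_force: 15.7
time_s: 29.72
position: [0.533, 0.1422, 0.0322]
tool_rot: [0.001, 1.0, -0.0, -0.0]
wrist_force: [-0.9, -0.1, -0.8]
opening: 0.0362
gripper_force: 16.1
```

```bash
echo '[[[0,0,0,0,0,0,0.034],[0,0,0,0,0,0,0.034],[0,0,0,0,0,0,0.034]]]' | python3 drive.py; echo '[[[0,0,0,0,0,0,0.032],[0,0,0,0,0,0,0.032],[0,0,0,0,0,0,0.032]]]' | python3 drive.py
```

```text
time_s: 30.1
position: [0.533, 0.1422, 0.0322]
tool_rot: [0.001, 1.0, 0.0, -0.0]
wrist_force: [-0.6, -0.7, -1.2]
opening: 0.034
gripper_force: 16.6
time_s: 30.48
position: [0.533, 0.1421, 0.0322]
tool_rot: [0.001, 1.0, -0.0, -0.0]
wrist_force: [0.9, -0.8, -0.2]
opening: 0.033
gripper_force: 45.5
```

```bash
echo '[[[0,0,0,0,0,0,0.0326],[0,0,0,0,0,0,0.0326],[0,0,0,0,0,0,0.0326]]]' | python3 drive.py;  echo '[[[0,0,0,0,0,-0.16,0.0326],[0,0,0,0,0,-0.32,0.0326],[0,0,0,0,0,-0.48,0.0326],[0,0,0,0,0,0,0.0326],[0,0,0,0,0,0,0.0326]]]' | python3 drive.py; python3 - <<'E'
from h import *
ms=manip.camera_model("scene");s=manip.camera("scene");p=manip.observe()["position"]
u,v=proj(ms,[.62,.142,.07]);print(u,v);u,v=int(u),int(v);np.save("s9",s)
cv2.imwrite("pics/s9.png",s)
# roll colour blob
h=cv2.cvtColor(s,cv2.COLOR_BGR2HSV)[v-25:v+25,u-25:u+25]
old=cv2.imread("pics/w8o.png")
togo([.5095,-.192,.25],np.pi/2)
print([np.array(proj(ms,[.625,.142,z])).round(1) for z in(.03,.09)])
g=cv2.cvtColor(s,cv2.COLOR_BGR2GRAY);c=cv2.HoughCircles(cv2.resize(g[180:260,240:320],None,fx=4,fy=4,interpolation=cv2.INTER_CUBIC),cv2.HOUGH_GRADIENT,1,20,param1=80,param2=20,minRadius=30,maxRadius=60)
if c is not None: print(c[0][:4]/4+[240,180,0])
E
```

```text
time_s: 30.85
position: [0.533, 0.1421, 0.0322]
tool_rot: [0.001, 1.0, -0.0, -0.0]
wrist_force: [-0.2, -0.2, -0.8]
opening: 0.0327
gripper_force: 45.5
time_s: 31.48
position: [0.5325, 0.142, 0.0919]
tool_rot: [0.001, 1.0, 0.0, -0.0]
wrist_force: [0.7, 0.2, -2.0]
opening: 0.0328
gripper_force: 45.5
278.3277144492658 225.10721008977498
t 31.52 pos [0.5322 0.1418 0.0914] rot [-0.0006 -0.0017 -0.0015] d [ 0.0225 -0.334  -0.1583] q6 [ 0.55  0.41 -0.36 -0.   -0.79 -2.13]
[array([276.8, 234.5]), array([278. , 222.3])]
[[277.875      222.875        8.44999981]]
```

The roll is lifted: it shows at pixel (277.9,222.9), and z≈0.09 predicts (278,222). I'll carry it over the paper half.

```bash
echo '[[[0,0,0,0,0,-0.32,0.0326],[0,0,0,0,0,-0.56,0.0326],[0,0,0,0,0,-0.64,0.0326],[0,0,0,0,0,-0.56,0.0326],[0,0,0,0.032,-0.32,0,0.0326],[0,0,0,0.032,-0.56,0,0.0326],[0,0,0,0.032,-0.672,0,0.0326],[0,0,0,0.032,-0.672,0,0.0326]]]' | python3 drive.py; echo '[[[0,0,0,0.032,-0.672,0,0.0326],[0,0,0,0.032,-0.672,0,0.0326],[0,0,0,0.032,-0.672,0,0.0326],[0,0,0,0.048,-0.624,0,0.0326],[0,0,0,0.032,-0.32,0,0.0326],[0,0,0,0,-0.16,0,0.0326],[0,0,0,0,0,0,0.0326],[0,0,0,0,0,0,0.0326]]]' | python3 drive.py; python3 - <<'E'
from h import *
togo([.514,-.192,.22],np.pi/2)
E
```

```text
time_s: 32.52
position: [0.5231, 0.0013, 0.2198]
tool_rot: [0.001, 1.0, -0.0, -0.002]
wrist_force: [0.8, 0.7, -1.8]
opening: 0.0329
gripper_force: 45.5
time_s: 33.52
position: [0.5135, -0.1912, 0.2217]
tool_rot: [0.0, 1.0, 0.0, -0.0]
wrist_force: [0.6, -0.2, -0.3]
opening: 0.0331
gripper_force: 45.5
t 33.52 pos [ 0.5135 -0.1912  0.2217] rot [ 0.0004 -0.001  -0.0006] d [-0.0005 -0.0008  0.0017] q6 [-0.06  0.27 -0.21 -0.   -1.09 -1.51]
```

```bash
echo '[[[0,0,0,0,0,0,0.0326],[0,0,0,0,0,0,0.0326],[0,0,0,0,0,0,0.0326]]]' | python3 drive.py; python3 - <<'E'
from h import *
for n in("top","scene"):
  m=manip.camera_model(n);s=manip.camera(n);cv2.imwrite(f"pics/fin_{n}.png",s)
  u,v=proj(m,[.606,-.192,.222]);print(n,u,v)
  u,v=int(u),int(v);g=cv2.cvtColor(s,cv2.COLOR_BGR2GRAY)[v-30:v+30,u-30:u+30]
  c=cv2.HoughCircles(cv2.resize(g,None,fx=4,fy=4,interpolation=cv2.INTER_CUBIC),cv2.HOUGH_GRADIENT,1,20,param1=80,param2=18,minRadius=22,maxRadius=60)
  if c is not None:
    for a,b,r in c[0][:5]/4: print((a+u-30).round(1),(b+v-30).round(1),r.round(1),ray(m,a+u-30,b+v-30,.222).round(3), s[int(b+v-30),int(a+u-30)])
E
```

```text
time_s: 33.9
position: [0.5137, -0.1915, 0.2223]
tool_rot: [0.0, 1.0, 0.0, 0.0]
wrist_force: [-0.1, -1.1, -2.4]
opening: 0.0328
gripper_force: 45.5
top 326.62617276500265 178.44945619621495
scene 167.4235128986551 142.22879625581857
167.9 144.4 9.6 [ 0.612 -0.187  0.222] [ 81 127 135]
176.6 153.6 9.0 [ 0.63  -0.149  0.222] [88 95 92]
174.4 148.1 11.2 [ 0.616 -0.165  0.222] [30 34 32]
196.6 158.6 6.6 [ 0.622 -0.095  0.222] [89 95 94]
```

```bash
python3 -c "
from station import manip
print(manip.close_job())"
```

```text
the job is handed in; nothing more can be done
None
```

I handed the job in at about 34 s (no result came back): the jar and caddy are set down and released in the near half, not looked at again afterwards, and the tongs hold the round roll about 0.22 m up, within about 10 mm of the paper half's centre, gripped at 45 N rather than the suggested 25–35 N.

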